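# Hold the tool-loan lock open for the laser meter

### The job

A colleague wants the laser distance meter out of the tool-loan dock. Take the square-headed key from the wooden stand, push it fully home in the lock in front of the bay where the laser meter lies (the pins are sticky, wiggle it if need be), then turn it a quarter turn clockwise against its spring, and finish while still holding the key turned, so that the lock stays open. Do not put the key in the other lock, and leave everything else where it is.

Things in the scene. Friction and masses are not known exactly. Their poses are not given: they have to be found in the camera images.
- key: The key to use: upright, blade down, in one of the stand's two slots (which one varies); fits both locks. Origin at the blade's tip, z up the key, x along its width, y along its thickness. From the tip up: steel blade 12 wide (x), 5 thick (y); at 34 mm a steel shoulder 20 x 9, 4 high; from 38 to 74 mm a square black plastic head 34 wide, 10 thick. 50 g; a half turn about z changes nothing.
- key_tip (a point): Tip of the key's blade, same point as the origin of key. The lowest 8 mm of the blade taper to 7 x 2.6 mm.
- key_bow (a point): Point in the key's head on its centre line, 66 mm above the blade's tip, 8 mm below the top of the head: a good place for the TCP, fingers closing on the 10 mm thickness (key y).
- spare_key: Another key, which stays in the stand: all steel, with a round head 24 mm across and 8 thick, 68 mm tall overall. Same origin and axes.
- stand: Fixed wooden key stand, 130 (x) x 54 (y) x 45 mm high, origin at the centre of its underside. Two slots in its top, at x = -35 and +35 mm in its frame, long side along its x, 38 mm deep; each key sits in one on its shoulder, tip 34 mm below the stand's top, with 1 mm of play, head above.
- dock: Fixed grey tool-loan dock, 210 (x) x 275 (y) x 50 mm high, origin at the centre of its underside, x away from the robot, y to its left. The 60 mm strip nearest the robot is a solid ledge with two brass locks in its top; behind each is an open bay, crossed by a fixed flat steel bar 12 mm wide, top 55 mm up, running front to back in line with the lock, its end 29 mm behind the lock's axis.
- lock_left_mouth (a point): Centre of the left lock's keyhole, on top of the cylinder, 50 mm above the table, at dock x -75, y +67.5 mm; axes as the dock's (they do not turn). At rest the keyhole's long side lies along dock x: key x along dock x, either way round. Keyhole 14.2 x 7.2 mm, 1.8 mm chamfer, straight down, 38 mm deep. Fully home: the key's shoulder sits on the cylinder, tip 34 mm below this point.
- lock_right_mouth (a point): The same for the right lock (dock y -67.5 mm). Round each keyhole a steel ring, 30 mm inside and 42 mm outside diameter, stands 3 mm high. Inside each, two sprung sticky pins, met after about 9 and 21 mm of travel, resist the blade with some 3 to 12 N.
- lock_left (a joint): Turn of the left lock cylinder in rad: 0 at rest, grows clockwise seen from above, stop at 1.6. A spring turns it back when let go (0.02 N m at rest, 0.1 at the stop). The key has play: the cylinder lags the key by about 0.25 rad. A small dark bolt slides back out of the steel bar as it turns.
- lock_right (a joint): The same for the right lock cylinder.
- bay_left (a point): Centre of the floor of the left bay (144 x 128 mm, floor 8 mm up), behind the left lock, at dock x +27, y +67.5 mm.
- bay_right (a point): Centre of the floor of the right bay.
- laser_meter: The laser distance meter: a slim rounded grey slab 112 x 48 x 26 mm with a keypad and a small screen on top, lying across one of the two bays, under the bar. Origin at the centre of its underside.
- tape_measure: A tape measure lying on its side in the other bay: D-shaped grey case about 70 mm across, 36 mm high, with a round steel plate on top. Origin at its underside.
- mug: White mug, 82 mm across, 95 mm high, on the table. Origin at the centre of its underside. Leave it.
- tape_roll: Roll of paper tape lying flat, 90 mm across, 36 mm high. Origin at the centre of its underside. Leave it.
Mind the look-alikes: they are no part of the job. Leave any pink look-alike of the key alone. Leave any blue look-alike of the laser_meter alone.

How it is judged (in metres and radians):
On the way, in this order (a step that is already met when the one before it is completed fails the run):
1. the key is drawn up out of the stand by the gripper (height (world z) of key_tip above 0.055 m and contact force between the fingers and key above 1 N), for 0.1 s.
2. the key is fully home, upright, in the lock of the laser meter's bay (((horizontal distance between laser_meter and bay_left below 0.05 m and (z of key_tip in the frame of lock_left_mouth below -0.03 m and horizontal distance between key_tip and lock_left_mouth below 0.006 m and angle between key's own z axis and vertical below 0.15 rad)) or (horizontal distance between laser_meter and bay_right below 0.05 m and (z of key_tip in the frame of lock_right_mouth below -0.03 m and horizontal distance between key_tip and lock_right_mouth below 0.006 m and angle between key's own z axis and vertical below 0.15 rad)))), for 0.1 s.
3. with the key home, that lock is turned a quarter (at least 1.2 rad) by the held key (((horizontal distance between laser_meter and bay_left below 0.05 m and (z of key_tip in the frame of lock_left_mouth below -0.03 m and horizontal distance between key_tip and lock_left_mouth below 0.006 m and angle between key's own z axis and vertical below 0.15 rad) and value of joint lock_left above 1.2 rad and contact force between the fingers and key above 1 N) or (horizontal distance between laser_meter and bay_right below 0.05 m and (z of key_tip in the frame of lock_right_mouth below -0.03 m and horizontal distance between key_tip and lock_right_mouth below 0.006 m and angle between key's own z axis and vertical below 0.15 rad) and value of joint lock_right above 1.2 rad and contact force between the fingers and key above 1 N))), for 0.5 s.
At the end, for the whole second after the job is handed in: The lock of the bay in which the laser meter lies is turned at least 1.2 rad and stays so; the key is in it, tip at least 30 mm below the keyhole's top, within 6 mm of its axis and within 0.15 rad of upright; the fingers still hold the key (over 1 N); the other lock is at rest (under 0.1 rad) (((horizontal distance between laser_meter and bay_left below 0.05 m and (z of key_tip in the frame of lock_left_mouth below -0.03 m and horizontal distance between key_tip and lock_left_mouth below 0.006 m and angle between key's own z axis and vertical below 0.15 rad) and value of joint lock_left above 1.2 rad and contact force between the fingers and key above 1 N and velocity of joint lock_left below 0.3 rad/s and value of joint lock_right below 0.1 rad) or (horizontal distance between laser_meter and bay_right below 0.05 m and (z of key_tip in the frame of lock_right_mouth below -0.03 m and horizontal distance between key_tip and lock_right_mouth below 0.006 m and angle between key's own z axis and vertical below 0.15 rad) and value of joint lock_right above 1.2 rad and contact force between the fingers and key above 1 N and velocity of joint lock_right below 0.3 rad/s and value of joint lock_left below 0.1 rad))); the arm keeps its last pose, push and grip.
It fails at once if the key is put into the other lock ((horizontal distance between laser_meter and bay_left below 0.05 m and z of key_tip in the frame of lock_right_mouth below -0.012 m and horizontal distance between key_tip and lock_right_mouth below 0.01 m) or (horizontal distance between laser_meter and bay_right below 0.05 m and z of key_tip in the frame of lock_left_mouth below -0.012 m and horizontal distance between key_tip and lock_left_mouth below 0.01 m)).
It fails at once if the laser meter or the tape measure is moved by more than 30 mm (distance of any of laser_meter, tape_measure from where it was at the start of the episode above 0.03 m).
It fails at once if the other key is pulled out or moved by more than 15 mm (distance of spare_key from where it was at the start of the episode above 0.015 m).
It fails at once if the mug or the tape roll is moved by more than 30 mm (distance of any of mug, tape_roll from where it was at the start of the episode above 0.03 m).
It also fails if it takes over 51 s, if anything falls off the work surface, if the arm or the gripper's body presses on something with over 40 N, if the wrist force passes 120 N, or if a joint passes its speed limit or range.

### The arm

A 6-joint arm with a two-finger parallel gripper is mounted at the origin on the work surface. World frame = base frame: x ahead of the robot, y to its left, z up, the work surface at z = 0. Lengths are in mm, angles in degrees, forces in N, time in s.
With the tool pointing down it reaches from about 325 to 875 mm from the base axis. Payload 4.4 kg.
Tool frame: the origin (TCP) lies between the finger pads, 19 mm behind the fingertips; this is the grasp point; z points along the fingers, y is the line along which they close (so a half turn about z gives the same grasp; the last joint's range is limited). The gripper opens to 85 mm and grips with 20 to 120 N. Pads are 22 mm wide; open, the fingers measure 114 mm over their backs; the gripper's body (76 mm by 85 mm) begins 54 mm behind the grasp point. The pads swing forward as they close: fully open they stand 13 mm farther back than shut.
Start: joints at [-72.737, 11.837, 88.321, -0, 79.842, -8.623], TCP at [251.025, -517.314, 249.982] pointing down, gripper open.
Joint ranges: [-156.59, 156.59], [-49.26, 127.26], [12.9, 141.05], [-63.56, 243.56], [4.71, 150.69], [-161.64, 161.64]. Speed limits (degrees/s): [159.86, 159.86, 180, 180, 180, 180].

### API

Orientations are given as a 3x3 rotation matrix whose columns are the frame's x, y, z axes.
In Python, from rig import ctrl gives the robot as it stands.
- The arm moves only by the tool send_rows, never from a script. Its argument "targets" is a list of rows, each an object with "travel": the shift along the tool's x, y, z in mm, a list of three; "roll": the turn about the tool's z in rad. A call has 1 to 12 rows; each row shifts and turns the commanded pose from where the row before left it, along the tool's axes as they then stand; what a row does not reach is not made up. A row lasts 1/8 s, in which the tool goes at most 62.5 mm and 10.7 degrees, less where a joint would pass 70% of its speed; a pose out of reach is approached as far as the arm can. A call with a gripper value outside its range is refused whole. "gripper" is the closure, from -1 (fully open) to 1 (shut), so that 0 is half open, set as the call begins (left out, the last holds). The fingers move at their own pace and stop on an object; the grip force is fixed at half the most. Time passes only in rows, so rows that do not move let the fingers close. It gives the time, the measured TCP pose, the force, the opening and the grip force at its end, in the units of the state.
- ctrl.read_state(): the state, without advancing time (a new reading comes with each control period).
- ctrl.get_image(name): name is "scene" or "top" or "wrist"; returns (picture, depth): 384x512x3 uint8, blue, green, red; 384x512 float32, mm along the optical axis (not along the pixel's ray), 0 where there is no reading.
- ctrl.get_calibration(name): a dict with "K" (3x3 intrinsics, pixels), "rvec" (rotation vector, rad) and "tvec" (3), from world to camera coordinates, as OpenCV has them; the wrist camera has in their place "T_tool_cam" (4x4, takes a point from camera to tool coordinates, whose origin is the TCP and whose axes are the flange's). Camera axes: x right, y down, z forward; pixel columns grow to the right and rows downward; lengths in mm; the calibration is good to about 2 mm. The wrist camera is an equidistant fisheye: a pixel r from the principal point sees the ray r / f radians off the axis. A picture is of the moment at which its call begins: read the wrist's pose just before it. get_calibration takes no time and is no camera call.
- ctrl.job_done(): hands the job in; it is judged then, once.
Trained networks look in the newest picture that a camera, given by its name, has taken for a name from the list of things; names that differ only in an ending like _2 or _b are one class to them, and where a whole thing is asked for, a point or a joint stands for the part that bears it (a point fixed in the world has none). Each returns a list of dicts, best first, with "conf" (0 to 1); they miss things now and then, are a little off and sometimes report something else, mostly with a low value. They report only what shows in the picture. A call takes as long as a camera call. They do not tell look-alikes from the thing itself.
- ctrl.regions_of(target, camera): "mask" (384x512 bool, what is visible of it) and "location" ([column, row] in pixels, amid what is visible of it).
The state is a dict: "clock": time; "joints": joint angles; "joint_vel": joint speeds; "joint_torque": joint torques, N m; "position": TCP position; "orientation": TCP orientation; "force": force on the tool from outside, world axes, zero at the start; "ft_torque": the same for the moment, N m; "finger_gap": finger opening in mm; "grip_force": force on a finger pad.
Only numpy, scipy, OpenCV 4.12 (cv2) and the standard library are available. Lean on these libraries where they do the work, as an engineer would, in place of code of your own. Each camera call takes 0.05 s, during which the arm holds its last target. There are 200 camera calls.

## Working session

There is one attempt and no reset: what is moved stays moved. The work goes in short steps, Python scripts to look and compute and a tool call to move; the robot and the scene stay as the last step left them, time stands still between calls to the robot, and variables do not carry over. Pictures are saved under pics/ and viewed, at most 10 in all, crops included, and the job is handed in when it is done.

Besides the shell and the picture viewer there is one more tool, called as name(argument=value, ...), one argument or row to a line, values as JSON. send_rows: Moves the arm, as the interface text tells. Its arguments: {"type":"object","properties":{"targets":{"type":"array"},"gripper":{"type":"number"}},"required":["targets"]}

```bash
mkdir -p pics; ls
cat > h.py <<'E'
from rig import ctrl
import numpy as np, cv2
def T(cam):
    c=ctrl.get_calibration(cam); K=np.array(c["K"],float)
    R=cv2.Rodrigues(np.array(c["rvec"],float))[0]; t=np.array(c["tvec"],float).ravel()
    return K,R,t
def cloud(cam,depth):
    K,R,t=T(cam); v,u=np.mgrid[:384,:512]
    P=np.stack([(u-K[0,2])/K[0,0]*depth,(v-K[1,2])/K[1,1]*depth,depth],-1)
    return (P-t)@R
def atz(cam,uv,z):
    K,R,t=T(cam); d=R.T@np.linalg.inv(K)@np.array([uv[0],uv[1],1.]); c=-R.T@t
    return c+d*(z-c[2])/d[2]
E
python3 - <<'E'
from h import *
ims=[]
for cam in ("top","scene"):
    im,d=ctrl.get_image(cam); cv2.imwrite(f"pics/{cam}.png",im); np.save(cam+".npy",d); W=cloud(cam,d)
    c=ctrl.get_calibration(cam); K,R,t=T(cam); print(cam,"campos",(-R.T@t).round(),K[0,0])
    for n in ("key","spare_key","stand","dock","laser_meter","tape_measure","lock_left","lock_right","mug","tape_roll"):
        for r in ctrl.regions_of(n,cam)[:3]:
            m=r["mask"]&(d>0); p=W[m]
            print(n,round(r["conf"],2),np.round(r["location"]),m.sum(),np.median(p,0).round() if len(p) else "", np.percentile(p[:,2],95).round() if len(p) else "")
print({k:v for k,v in ctrl.read_state().items() if k in("clock","position","orientation","force","finger_gap")})
c=ctrl.get_calibration("wrist");print(c)
E
```

```text
pics
top campos [ 363.   61. 1214.] 396.9475086377238
key 0.62 [395. 216.] 69 [ 488. -313.   81.] 86.0
key 0.4 [250. 188.] 5670 [590. 114.  39.] 55.0
stand 0.7 [399. 229.] 927 [ 454. -320.   44.] 49.0
stand 0.24 [248. 188.] 5570 [590. 116.  40.] 55.0
dock 0.6 [251. 188.] 5708 [592. 114.  39.] 55.0
laser_meter 0.76 [266. 168.] 478 [653.  64.  34.] 39.0
laser_meter 0.57 [331. 154.] 599 [ 686. -142.   26.] 30.0
laser_meter 0.28 [125. 188.] 468 [580. 464.  33.] 40.0
tape_measure 0.65 [225. 186.] 361 [600. 191.  44.] 48.0
lock_left 0.52 [235. 213.] 80 [511. 154.  50.] 53.0
lock_left 0.52 [409. 240.] 46 [ 422. -338.   72.] 80.0
mug 0.8 [385. 141.] 861 [ 725. -310.   51.] 95.0
tape_roll 0.94 [125. 188.] 429 [583. 466.  35.] 40.0
scene campos [ 891. -359.  899.] 376.9508410903082
key 0.65 [150. 248.] 132 [ 460. -220.   60.] 73.0
spare_key 0.44 [283. 220.] 646 [658.  48.  32.] 36.0
stand 0.8 [121. 288.] 1384 [ 464. -328.   42.] 45.0
stand 0.26 [128. 285.] 103 [ 493. -314.   80.] 84.0
dock 0.68 [273. 199.] 6574 [593.  99.  38.] 52.0
laser_meter 0.79 [282. 219.] 617 [657.  51.  32.] 35.0
laser_
[... 557 characters left out ...]
99665772e-01,  5.49669613e-05],
       [ 5.55262138e-05, -3.41519772e-05, -9.99999998e-01]]), 'force': array([-0.92115609,  0.19215704, -0.03191401]), 'finger_gap': 85.26271786096758}
{'K': array([[297.31863964,   0.        , 260.72147663],
       [  0.        , 297.31863964, 192.80659338],
       [  0.        ,   0.        ,   1.        ]]), 'T_tool_cam': array([[ 1.44597611e-04, -9.65845913e-01, -2.59117062e-01,
         6.40883491e+01],
       [ 9.99999879e-01,  2.61612663e-04, -4.17108493e-04,
         1.88137671e-01],
       [ 4.70650838e-04, -2.59116970e-01,  9.65845834e-01,
        -1.23543247e+02],
       [ 0.00000000e+00,  0.00000000e+00,  0.00000000e+00,
         1.00000000e+00]])}
```

Run:
```python
import cv2,numpy as np
t=cv2.imread("pics/top.png");s=cv2.imread("pics/scene.png")
a=cv2.resize(t[110:270,180:440],(800,492),interpolation=cv2.INTER_CUBIC)
cv2.imwrite("pics/tc.png",a)
b=cv2.resize(s[130:340,70:350],(800,600),interpolation=cv2.INTER_CUBIC)
cv2.imwrite("pics/sc.png",b)
```

```text
(no output)
```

View pics/tc.png

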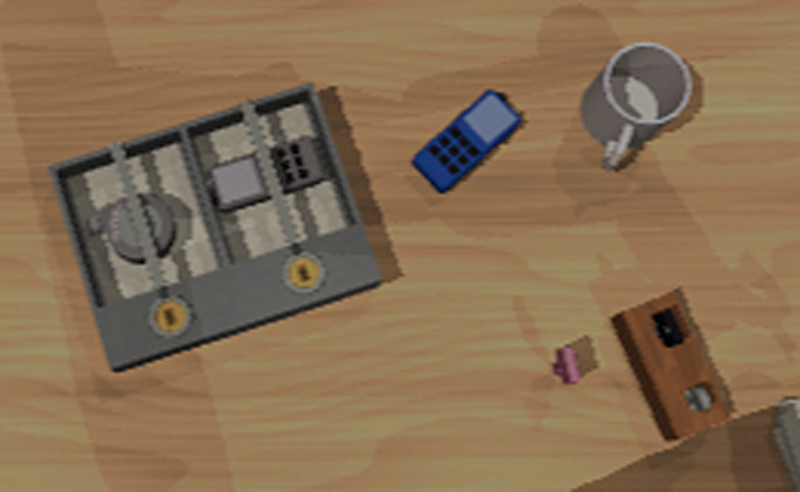

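View pics/sc.png

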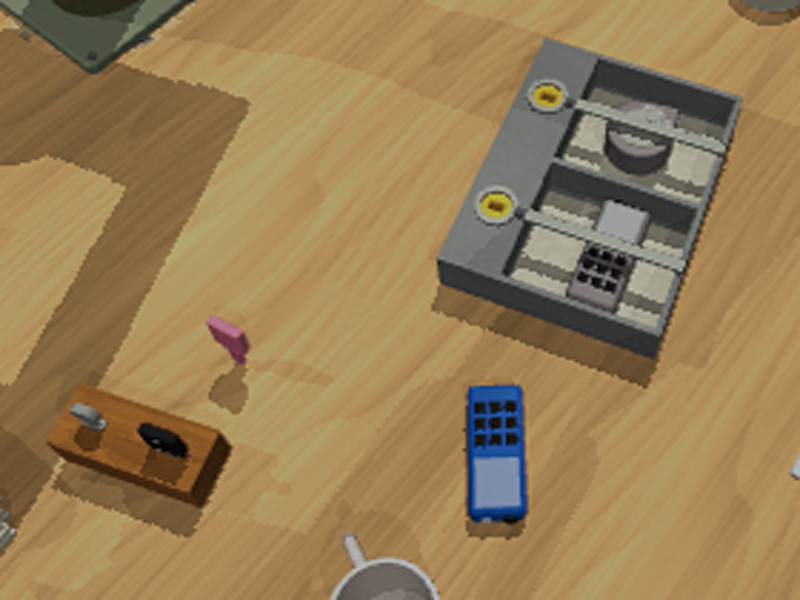

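The laser meter (grey) lies in the right bay, crop (265,175), so the right lock at crop (303,272) is the target; the blue one at (467,140) is a look-alike. The square black key is in the stand's far slot (top crop (667,328), scene crop (162,440)). The round steel key at (698,398) is the spare, and the pink one at (567,364) is a look-alike standing by itself. Next I work out the poses.

Run:
```python
from h import *
# from stored top image/depth
im=cv2.imread("pics/top.png"); d=np.load("top.npy"); W=cloud("top",d)
hsv=cv2.cvtColor(im,cv2.COLOR_BGR2HSV)
def rect(P): 
    (c,s,a)=cv2.minAreaRect(P[:,:2].astype(np.float32)); return np.round(c,1),np.round(s,1),round(a,2)
X=W[...,0];Y=W[...,1];Z=W[...,2]
m=(X>440)&(X<760)&(Y>-60)&(Y<290)&(Z>44)&(Z<60); print("dock",rect(W[m]))
m=(X>380)&(X<540)&(Y>-390)&(Y<-260)&(Z>37)&(Z<52); print("stand",rect(W[m]),np.median(W[m][:,2]))
m=(X>460)&(X<530)&(Y>-350)&(Y<-270)&(Z>60); print("key",m.sum(),rect(W[m]),W[m].mean(0).round(1),np.percentile(W[m][:,2],[5,50,95]))
m=(X>380)&(X<460)&(Y>-390)&(Y<-290)&(Z>58); print("spare",m.sum(),rect(W[m]),W[m].mean(0).round(1))
# locks: yellow
y=cv2.inRange(hsv,(15,110,90),(35,255,255))>0
y[:200]=0; y[225:]=0; y[:,:225]=0; y[:,290:]=0
n,l,st,c=cv2.connectedComponentsWithStats(y.astype(np.uint8))
for i in range(1,n):
    if st[i,4]>15: print("lock",st[i,4],c[i].round(1),atz("top",c[i],50).round(1))
print("black key px")
k=cv2.inRange(hsv,(0,0,0),(180,255,45))>0; k[:200]=0;k[232:]=0;k[:,:385]=0;k[:,410:]=0
v,u=np.nonzero(k); print(len(u),u.mean(),v.mean(),atz("top",(u.mean(),v.mean()),85).round(1))
```

```text
dock (array([601.9, 111.2]), array([211.4, 275.5]), 17.31)
stand (array([ 456. , -327.5]), array([129.8,  55.8]), 20.09) 44.78544790622639
key 74 (array([ 488.8, -315. ]), array([33.9, 11.8]), 17.7) [ 487.8 -313.6   78. ] [61.66064625 81.25792069 85.98583559]
spare 38 (array([ 422.8, -339. ]), array([23.1,  8.3]), 18.91) [ 422.9 -338.2   72.7]
lock 20 [278.1 201. ] [542.3  26.3  50. ]
lock 68 [235.  212.4] [510.2 154.4  50. ]
lock 216 [271.6 217.5] [493.4  46.6  50. ]
lock 21 [279. 224.] [473.9  25.2  50. ]
black key px
77 396.64935064935065 216.4025974025974 [ 486.8 -308.6   85. ]
```

The dock is at (601.9, 111.2) with yaw 17.3°, which puts the right lock at about (550.4, 24.5). The key is at about (488.9, -315.3) with yaw 20°. Turning clockwise at the lock would run joint 6 out of range from this grasp, so I'll take the key with the tool flipped (tool x heading about 200°).

send_rows(
  targets=[
    {"travel":[50.4,-13,11.7],"roll":0},
    {"travel":[50.4,-13,11.7],"roll":0},
    {"travel":[50.4,-13,11.7],"roll":0},
    {"travel":[50.4,-13,11.7],"roll":0},
    {"travel":[50.4,-13,11.7],"roll":0},
    {"travel":[50.4,-13,11.7],"roll":0},
    {"travel":[0,0,0],"roll":-0.179},
    {"travel":[0,0,0],"roll":-0.179},
    {"travel":[0,0,0],"roll":-0.179},
    {"travel":[0,0,0],"roll":-0.179},
    {"travel":[0,0,0],"roll":-0.179},
    {"travel":[0,0,0],"roll":-0.179},
  ],
  gripper=-0.2,
)

```text
clock: 2.6
position: [489.1, -315.1, 179.8]
orientation: [[0.039, 0.999, 0.0], [0.999, -0.039, 0.0], [0.0, 0.0, -1.0]]
force: [0.6, 0.1, 0.4]
finger_gap: 51.4
grip_force: 0.0
```

send_rows(
  targets=[
    {"travel":[0,0,0],"roll":-0.179},
    {"travel":[0,0,0],"roll":-0.179},
    {"travel":[0,0,0],"roll":-0.179},
    {"travel":[0,0,0],"roll":-0.179},
    {"travel":[0,0,0],"roll":-0.179},
    {"travel":[0,0,0],"roll":-0.179},
    {"travel":[0,0,0],"roll":-0.179},
    {"travel":[0,0,0],"roll":-0.179},
    {"travel":[0,0,0],"roll":-0.179},
    {"travel":[0,0,0],"roll":-0.179},
    {"travel":[0,0,0],"roll":-0.179},
    {"travel":[0,0,0],"roll":0},
  ],
)

```text
clock: 4.1
position: [489.0, -315.1, 179.8]
orientation: [[-0.939, -0.344, 0.0], [-0.344, 0.939, -0.0], [-0.0, -0.0, -1.0]]
force: [-0.0, 0.2, -0.4]
finger_gap: 51.3
grip_force: 0.0
```

```bash
cat >> h.py <<'E'
def wcloud(depth,st):
    c=ctrl.get_calibration("wrist");K=c["K"];M=c["T_tool_cam"];v,u=np.mgrid[:384,:512]
    a=(u-K[0,2])/K[0,0];b=(v-K[1,2])/K[1,1];th=np.hypot(a,b)
    s=np.where(th>1e-6,np.tan(th)/np.maximum(th,1e-9),1.)
    P=np.stack([a*s*depth,b*s*depth,depth],-1)
    P=P@M[:3,:3].T+M[:3,3]
    return P, P@np.array(st["orientation"]).T+st["position"]
E
python3 - <<'E'
from h import *
st=ctrl.read_state(); im,d=ctrl.get_image("wrist"); P,W=wcloud(d,st)
cv2.imwrite("pics/w1.png",im); np.save("w1.npy",d)
X,Y,Z=W[...,0],W[...,1],W[...,2]
def rect(p):
    c,s,a=cv2.minAreaRect(p[:,:2].astype(np.float32)); return np.round(c,1),np.round(s,1),round(a,2)
m=(d>0)&(abs(P[...,0])<40)&(abs(P[...,1])<25)&(Z>79)&(Z<92)
print(m.sum(),rect(P[m]),rect(W[m]),np.percentile(Z[m],[5,50,95]))
m=(d>0)&(X>370)&(X<540)&(Y>-400)&(Y<-260)&(Z>40)&(Z<49); print("stand",m.sum(),rect(W[m]),np.median(Z[m]))
for r in ctrl.regions_of("key","wrist")[:3]:
    q=r["mask"]&(d>0);print(r["conf"],r["location"],q.sum(),np.median(W[q],0).round(1),rect(P[q&(Z>79)]) if (q&(Z>79)).any() else "")
E
```

```text
526 (array([ 2.8, -0.4]), array([33.4, 10.2]), 0.04) (array([ 486.6, -316.5]), array([33.4, 10.2]), 20.07) [81.4566477  83.9325029  85.37473866]
stand 7921 (array([ 454.4, -328.2]), array([130.3,  54.7]), 20.11) 44.575627461913655
0.94 [406.1, 188.0] 1122 [ 443.6 -159.6    8.9] 
0.64 [259.9, 196.5] 538 [ 483.8 -317.5   83.9] (array([ 3.4, -0.2]), array([ 9.8, 32.3]), 87.84)
```

View pics/w1.png

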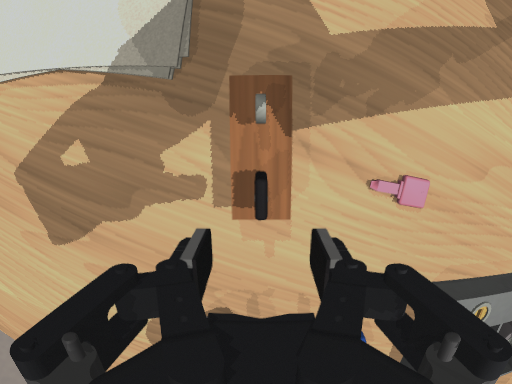

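The wrist view shows the black square key at (261,195) midway between the fingers, the spare at (261,108), and the pink look-alike lying flat at (412,190). I'll go down and grip.

send_rows(
  targets=[
    {"travel":[1,-0.2,35]},
    {"travel":[1,-0.2,35]},
    {"travel":[0,0,25]},
    {"travel":[0,0,7.8]},
    {"travel":[0,0,0]},
  ],
)

```text
schema error: expected keys travel, roll
```

send_rows(
  targets=[
    {"travel":[0,0,0]},
    {"travel":[0,0,0]},
    {"travel":[0,0,0]},
    {"travel":[0,0,0]},
    {"travel":[0,0,0]},
    {"travel":[0,0,0]},
  ],
  gripper=1,
)

```text
schema error: expected keys travel, roll
```

send_rows(
  targets=[
    {"travel":[1,-0.2,35],"roll":0},
    {"travel":[1,-0.2,35],"roll":0},
    {"travel":[0,0,25],"roll":0},
    {"travel":[0,0,7.8],"roll":0},
    {"travel":[0,0,0],"roll":0},
  ],
)

```text
clock: 4.82
position: [487.3, -316.2, 76.9]
orientation: [[-0.939, -0.345, -0.0], [-0.345, 0.939, 0.0], [0.0, 0.0, -1.0]]
force: [0.1, 0.3, 1.4]
finger_gap: 51.3
grip_force: 0.0
```

send_rows(
  targets=[
    {"travel":[0,0,0],"roll":0},
    {"travel":[0,0,0],"roll":0},
    {"travel":[0,0,0],"roll":0},
    {"travel":[0,0,0],"roll":0},
    {"travel":[0,0,0],"roll":0},
    {"travel":[0,0,0],"roll":0},
  ],
  gripper=1,
)

```text
clock: 5.58
position: [488.0, -316.7, 78.2]
orientation: [[-0.938, -0.346, 0.001], [-0.346, 0.938, -0.001], [-0.001, -0.002, -1.0]]
force: [0.1, 0.8, 5.5]
finger_gap: 8.8
grip_force: 60.4
```

send_rows(
  targets=[
    {"travel":[0,0,-10],"roll":0},
    {"travel":[0,0,-25],"roll":0},
    {"travel":[0,0,-35],"roll":0},
    {"travel":[0,0,-20],"roll":0},
  ],
)

```text
clock: 6.08
position: [487.8, -316.7, 169.1]
orientation: [[-0.938, -0.346, 0.002], [-0.346, 0.938, -0.002], [-0.001, -0.002, -1.0]]
force: [0.1, -0.9, -0.5]
finger_gap: 9.2
grip_force: 59.7
```

send_rows(
  targets=[
    {"travel":[-22,32.4,0],"roll":0},
    {"travel":[-22,32.4,0],"roll":0},
    {"travel":[-22,32.4,0],"roll":0},
    {"travel":[-22,32.4,0],"roll":0},
    {"travel":[-22,32.4,0],"roll":0},
    {"travel":[-22,32.4,0],"roll":0},
    {"travel":[-22,32.4,0],"roll":0},
    {"travel":[-22,32.4,0],"roll":0.049},
    {"travel":[0,0,0],"roll":0},
    {"travel":[0,0,0],"roll":0},
    {"travel":[0,0,0],"roll":0},
  ],
)

```text
clock: 7.45
position: [562.5, -13.1, 166.9]
orientation: [[-0.954, -0.298, -0.0], [-0.298, 0.954, -0.0], [0.0, -0.0, -1.0]]
force: [-0.4, 0.2, -0.7]
finger_gap: 8.7
grip_force: 59.7
```

Run:
```python
from h import *
st=ctrl.read_state(); im,d=ctrl.get_image("wrist"); P,W=wcloud(d,st)
cv2.imwrite("pics/w2.png",im); np.save("w2.npy",d); print(st["position"],st["orientation"],st["joints"],st["force"],st["finger_gap"],st["grip_force"],st["clock"])
cv2.imwrite("pics/w2c.png",cv2.resize(im[60:300,130:450],(800,600),interpolation=cv2.INTER_CUBIC))
```

```text
[562.5278153  -13.11272234 166.93872227] [[-9.54442391e-01 -2.98395103e-01 -2.90686228e-04]
 [-2.98395026e-01  9.54442418e-01 -2.80974901e-04]
 [ 3.61284801e-04 -1.81435032e-04 -9.99999918e-01]] [-1.01374444e+01  1.50318528e+01  9.47840577e+01 -1.99590553e-02
  7.01976521e+01 -1.17491914e+02] [-0.40726842  0.20860736 -0.7274783 ] 8.717035123624868 59.66735780239105 7.45
```

View pics/w2c.png

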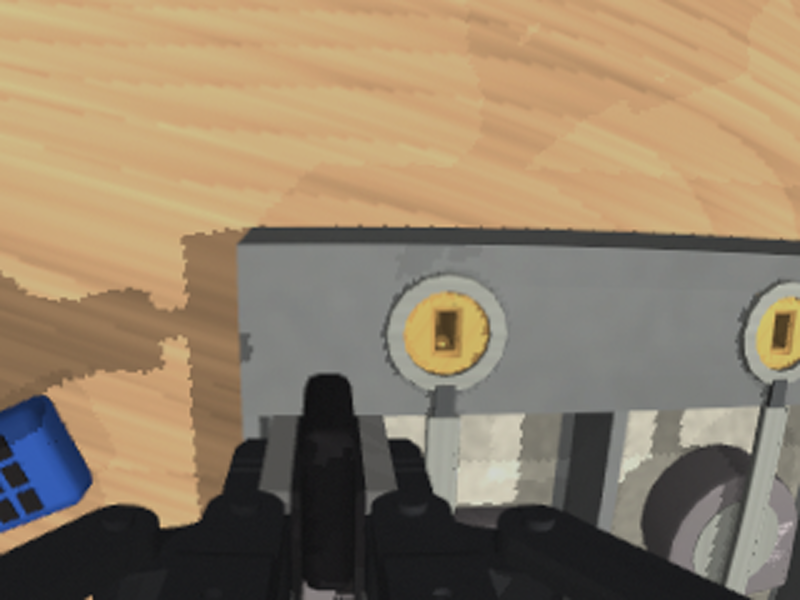

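The crop shows the held key's head at (328,380–590). The right lock with its dark keyhole is at crop (447,332), next to the blue look-alike side and with the laser meter's bay behind it. The left lock is at (783,332). Now I measure the lock and the key edge in the tool frame.

```bash
cat > lk.py <<'E'
from h import *
def ray(u,v,st,zw):
    c=ctrl.get_calibration("wrist");K=c["K"];M=c["T_tool_cam"]
    a=(u-K[0,2])/K[0,0];b=(v-K[1,2])/K[1,1];th=np.hypot(a,b)
    r=M[:3,:3]@np.array([a/th*np.sin(th),b/th*np.sin(th),np.cos(th)]); o=M[:3,3]
    R=np.array(st["orientation"]);zo=(R@o)[2]+st["position"][2]; k=(zw-zo)/(R@r)[2]
    return o+k*r
E
python3 - <<'E'
from lk import *
st=ctrl.read_state(); im=cv2.imread("pics/w2.png"); d=np.load("w2.npy"); P,W=wcloud(d,st); hsv=cv2.cvtColor(im,cv2.COLOR_BGR2HSV)
Y=cv2.inRange(hsv,(18,140,110),(32,255,255))
Y[:, :275]=0;Y[:160]=0;Y[215:]=0
cs,_=cv2.findContours(Y,cv2.RETR_EXTERNAL,cv2.CHAIN_APPROX_NONE)
for c in cs:
    if cv2.contourArea(c)<100: continue
    e=cv2.fitEllipse(c); print("lock",np.round(e[0],1),np.round(e[1],1), "tool",ray(*e[0],st,50).round(2))
    m=np.zeros(d.shape,np.uint8);cv2.drawContours(m,[c],-1,1,-1)
    h=(m>0)&(Y==0); h=cv2.morphologyEx(h.astype(np.uint8),cv2.MORPH_OPEN,np.ones((3,3))); v,u=np.nonzero(h)
    print("hole bbox ctr",len(u),[u.min(),u.max(),v.min(),v.max()],ray((u.min()+u.max())/2,(v.min()+v.max())/2,st,50).round(2))
    q=(m>0)&(d>0)&(Y>0); print("z of brass",np.median(W[q],0).round(1),"depth tool", P[q].mean(0).round(1))
    # long axis of hole
    print("angle",cv2.minAreaRect(np.array([ray(a,b,st,50)[:2] for a,b in zip(u,v)],np.float32)))
m=(d>0)&(abs(P[...,1])<9)&(P[...,0]<30)&(P[...,0]>-25)&(P[...,2]>-12)&(P[...,2]<75)
for z0 in range(-12,40,4):
    q=m&(P[...,2]>=z0)&(P[...,2]<z0+4)&(im.max(2)<60)
    if q.sum()>3: print(z0,q.sum(),np.percentile(P[q][:,0],[2,50,98]).round(1),np.percentile(P[q][:,1],[2,50,98]).round(1))
E
```

```text
lock [308.1 192.2] [11.8 22.3] tool [  2.79  39.74 116.96]
hole bbox ctr 70 [np.int64(305), np.int64(311), np.int64(185), np.int64(196)] [  4.23  39.57 116.96]
z of brass [552.1  26.6  47.7] depth tool [  0.   40.8 124.4]
angle ((4.1887993812561035, 39.57035446166992), (5.151645660400391, 9.759686470031738), 87.53253936767578)
-12 96 [-4.6  6.8 12.3] [-6.   4.1  5.6]
-8 1272 [-14.2   3.1  16.6] [-4.7 -0.2  4. ]
-4 117 [11.5 16.7 17.6] [-6.3 -0.2  5.5]
0 86 [11.9 17.  17.6] [-6.1 -0.4  5.5]
4 79 [12.  17.2 17.9] [-6.2 -0.6  5.5]
8 72 [12.  17.  17.9] [-6.2  0.3  5.6]
12 54 [12.1 17.2 17.9] [-5.6 -0.4  5.2]
16 47 [14.9 17.2 17.8] [-4.7 -1.2  4.4]
20 42 [15.3 17.2 17.8] [-4.4  0.1  4.1]
24 14 [16.8 17.4 17.6] [-3.7  0.6  3.4]
```

```bash
cat >> lk.py <<'E'
def lock(im,d,st,u0,v0,rad=26):
    hsv=cv2.cvtColor(im,cv2.COLOR_BGR2HSV); Y=cv2.inRange(hsv,(12,130,70),(38,255,255))
    m=np.zeros_like(Y); cv2.circle(m,(u0,v0),rad,255,-1); Y&=m
    v,u=np.nonzero(Y); pts=np.stack([u,v],1).astype(np.int32); h=cv2.convexHull(pts)
    e=cv2.fitEllipse(h); print("brass",len(u),np.round(e[0],1),np.round(e[1],1),"tool",ray(*e[0],st,50).round(2))
    g=cv2.inRange(hsv,(0,0,0),(180,255,85)); f=np.zeros_like(Y); cv2.ellipse(f,(e[0],(e[1][0]*.75,e[1][1]*.75),e[2]),255,-1)
    v,u=np.nonzero(g&f); q=np.array([ray(a,b,st,50)[:2] for a,b in zip(u,v)],np.float32)
    print("hole dark",len(u),q.min(0),q.max(0),cv2.minAreaRect(q))
E
python3 - <<'E'
from lk import *
st=ctrl.read_state(); im=cv2.imread("pics/w2.png"); d=np.load("w2.npy")
lock(im,d,st,309,193)
print(ray(308.8,193.2,st,50).round(2), ray(443.2,192.8,st,50).round(2))
E
```

```text
brass 787 [308.3 192.9] [31.  33.5] tool [  2.15  39.88 116.96]
hole dark 56 [-1.4546413 37.017212 ] [ 9.0042305 42.04898  ] ((3.925424337387085, 39.45526123046875), (10.4632568359375, 4.848649501800537), 3.7798244953155518)
[  1.88  40.35 116.96] [  2.24 175.08 116.95]
```

send_rows(
  targets=[
    {"travel":[0.4,10,0],"roll":0},
    {"travel":[0.4,10,0],"roll":0},
    {"travel":[0.4,10,0],"roll":0},
    {"travel":[0.4,10.1,0],"roll":0},
    {"travel":[0,0,15],"roll":0},
    {"travel":[0,0,15],"roll":0},
    {"travel":[0,0,10],"roll":0},
    {"travel":[0,0,4],"roll":0},
    {"travel":[0,0,0],"roll":0},
    {"travel":[0,0,0],"roll":0},
  ],
)

```text
clock: 8.75
position: [549.8, 25.5, 123.5]
orientation: [[-0.954, -0.299, 0.001], [-0.299, 0.954, -0.0], [-0.001, -0.0, -1.0]]
force: [0.2, 0.3, -0.5]
finger_gap: 9.1
grip_force: 59.7
```

Run:
```python
from lk import *
st=ctrl.read_state(); im,d=ctrl.get_image("wrist"); cv2.imwrite("pics/w3.png",im); np.save("w3.npy",d)
print(st["position"],st["force"])
cv2.imwrite("pics/w3c.png",cv2.resize(im[120:300,170:350],(600,600),interpolation=cv2.INTER_CUBIC))
```

```text
[549.76876389  25.4949822  123.48204064] [ 0.23795598  0.26518242 -0.54710221]
```

View pics/w3c.png

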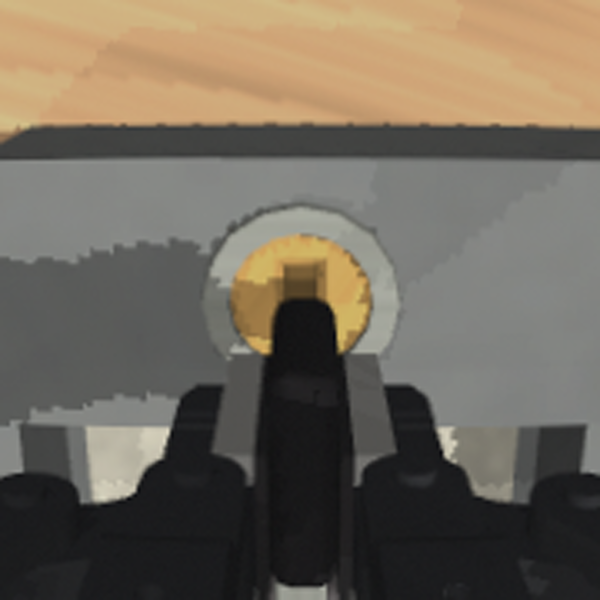

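Run:
```python
from lk import *
st=ctrl.read_state()
f=lambda x,y:(170+x/3.333-.5,120+y/3.333-.5)
print("ring +x edge",ray(*f(300,203),st,53).round(2),"brass +x edge(ring inner)",ray(*f(300,235),st,50).round(2),"keyhole +x edge",ray(*f(303,262),st,50).round(2))
print("ring y",ray(*f(203,300),st,53).round(2),ray(*f(400,300),st,53).round(2),"hole y",ray(*f(284,270),st,50).round(2),ray(*f(327,270),st,50).round(2), "head y", ray(*f(274,315),st,st["position"][2]-28).round(2),ray(*f(336,315),st,st["position"][2]-28).round(2))
d=np.load("w3.npy");P,W=wcloud(d,st);im=cv2.imread("pics/w3.png")
q=(d>0)&(abs(P[...,1])<5)&(P[...,2]>0)&(P[...,2]<28)&(im.max(2)<60); print(q.sum(),np.percentile(P[q][:,0],[50,90,98]))
```

```text
ring +x edge [23.13 -1.09 70.54] brass +x edge(ring inner) [15.74 -1.1  73.55] keyhole +x edge [ 9.97 -0.49 73.55]
ring y [  2.64 -21.16  70.57] [ 2.65 19.55 70.55] hole y [ 8.25 -4.43 73.56] [ 8.25  4.49 73.55] head y [14.04 -5.14 27.99] [14.05  4.88 27.98]
343 [17.2330634  17.66817469 17.86507398]
```

send_rows(
  targets=[
    {"travel":[1.0,-0.2,0],"roll":0},
    {"travel":[0,0,4],"roll":0},
    {"travel":[0,0,3],"roll":0},
    {"travel":[0,0,3],"roll":0},
    {"travel":[0,0,2],"roll":0},
    {"travel":[0,0,0],"roll":0},
  ],
)

```text
clock: 9.55
position: [548.1, 25.2, 110.7]
orientation: [[-0.954, -0.3, -0.001], [-0.3, 0.954, 0.0], [0.001, 0.0, -1.0]]
force: [0.2, 0.4, 0.4]
finger_gap: 8.8
grip_force: 59.7
```

send_rows(
  targets=[
    {"travel":[0,0,3],"roll":0},
    {"travel":[0,0,3],"roll":0},
    {"travel":[0,0,3],"roll":0},
    {"travel":[0,0,3],"roll":0},
    {"travel":[0,0,0],"roll":0},
  ],
)

```text
clock: 10.18
position: [547.8, 25.0, 98.5]
orientation: [[-0.954, -0.3, -0.001], [-0.3, 0.954, -0.0], [0.001, 0.0, -1.0]]
force: [-1.4, -1.2, -1.3]
finger_gap: 9.1
grip_force: 59.8
```

send_rows(
  targets=[
    {"travel":[0,0,3],"roll":0},
    {"travel":[0,0,3],"roll":0},
    {"travel":[0,0,3],"roll":0},
    {"travel":[0,0,3],"roll":0},
    {"travel":[0,0,3],"roll":0},
    {"travel":[0,0,0],"roll":0},
    {"travel":[0,0,0],"roll":0},
  ],
)

```text
clock: 11.05
position: [549.3, 25.2, 83.9]
orientation: [[-0.954, -0.299, 0.002], [-0.299, 0.954, 0.0], [-0.002, -0.001, -1.0]]
force: [2.0, -1.0, -2.1]
finger_gap: 8.6
grip_force: 59.5
```

send_rows(
  targets=[
    {"travel":[0,0,1.5],"roll":0},
    {"travel":[0,0,1.5],"roll":0},
    {"travel":[0,0,0],"roll":0},
    {"travel":[0,0,0],"roll":0},
  ],
)

```text
clock: 11.55
position: [549.5, 25.2, 83.1]
orientation: [[-0.954, -0.3, 0.002], [-0.3, 0.954, -0.0], [-0.002, -0.001, -1.0]]
force: [-1.9, 0.6, 9.7]
finger_gap: 8.8
grip_force: 61.4
```

send_rows(
  targets=[
    {"travel":[0,0,1],"roll":0.06},
    {"travel":[0,0,1],"roll":-0.06},
    {"travel":[0,0,0],"roll":-0.06},
    {"travel":[0,0,0],"roll":0.06},
    {"travel":[0,0,0],"roll":0},
  ],
)

```text
clock: 12.18
position: [549.9, 25.0, 83.0]
orientation: [[-0.954, -0.3, 0.003], [-0.3, 0.954, -0.001], [-0.003, -0.001, -1.0]]
force: [-6.3, -1.5, 20.7]
finger_gap: 9.0
grip_force: 62.8
```

Run:
```python
from h import *
st=ctrl.read_state(); im4,d4=ctrl.get_image("wrist")
for im,d in ((cv2.imread("pics/w2.png"),np.load("w2.npy")),(cv2.imread("pics/w3.png"),np.load("w3.npy")),(im4,d4)):
    P,W=wcloud(d,st); q=(d>0)&(abs(P[...,1])<3.5)&(abs(P[...,0])<13)&(P[...,2]>-20)&(P[...,2]<20)
    e=(d>0)&(abs(P[...,1])<3.5)&(P[...,0]>15)&(P[...,0]<20)&(P[...,2]>-20)&(P[...,2]<40)
    print(q.sum(),np.median(P[q],0).round(2),"edge z",np.percentile(P[e][:,2],[1,99]).round(1),np.median(P[e][:,0]))
```

```text
787 [ 0.92 -0.16 -6.13] edge z [-6.6 26.4] 17.21941099719257
783 [ 0.97 -0.16 -6.14] edge z [-6.6 26.8] 17.232550233095502
783 [ 0.69 -0.16 -6.24] edge z [-6.5 31.6] 17.29919178656522
```

The key is home: its height stays constant while the force rises, and it has not slipped in the grip. Now I'll turn it clockwise.

send_rows(
  targets=[
    {"travel":[0,0,-1.5],"roll":0},
    {"travel":[0,0,0],"roll":0.12},
    {"travel":[0,0,0],"roll":0.12},
    {"travel":[0,0,0],"roll":0.12},
    {"travel":[0,0,0],"roll":0.12},
    {"travel":[0,0,0],"roll":0.12},
    {"travel":[0,0,0],"roll":0.12},
    {"travel":[0,0,0],"roll":0.12},
    {"travel":[0,0,0],"roll":0},
  ],
)

```text
clock: 13.35
position: [549.8, 25.1, 83.1]
orientation: [[-0.86, 0.511, 0.003], [0.511, 0.86, -0.0], [-0.003, 0.001, -1.0]]
force: [-1.7, -0.0, 11.4]
finger_gap: 9.1
grip_force: 61.6
```

send_rows(
  targets=[
    {"travel":[0,0,0],"roll":0.12},
    {"travel":[0,0,0],"roll":0.12},
    {"travel":[0,0,0],"roll":0.12},
    {"travel":[0,0,0],"roll":0.12},
    {"travel":[0,0,0],"roll":0.12},
    {"travel":[0,0,0],"roll":0.12},
    {"travel":[0,0,0],"roll":0.1},
    {"travel":[0,0,0],"roll":0},
    {"travel":[0,0,0],"roll":0},
    {"travel":[0,0,0],"roll":0},
    {"travel":[0,0,0],"roll":0},
    {"travel":[0,0,0],"roll":0},
  ],
)

```text
clock: 14.85
position: [550.1, 25.0, 83.1]
orientation: [[-0.214, 0.977, 0.004], [0.977, 0.214, -0.001], [-0.001, 0.003, -1.0]]
force: [-1.1, 0.0, 10.9]
finger_gap: 9.2
grip_force: 61.5
```

Run:
```python
from h import *
st=ctrl.read_state(); print(st["position"],st["joints"].round(1),st["force"],st["ft_torque"]); R=st["orientation"]
print("heading",np.degrees(np.arctan2(R[1][0],R[0][0])))
im,d=ctrl.get_image("wrist"); cv2.imwrite("pics/w5.png",cv2.resize(im[110:330,160:380],(600,600),interpolation=cv2.INTER_CUBIC))
P,W=wcloud(d,st); q=(d>0)&(abs(P[...,1])<9)&(abs(P[...,0])<20)&(P[...,2]>-12)&(P[...,2]<20)&(im.max(2)<60)
print(np.median(P[q],0),cv2.minAreaRect(P[q][:,:2].astype(np.float32)))
```

```text
[550.11360123  24.98784455  83.09488305] [ -6.4  20.   99.7  -0.   60.  -18.7] [-1.06008955e+00  8.71834267e-03  1.08654131e+01] [-0.05690194  0.35117439  0.0589979 ]
heading 102.3459086940595
[ 6.96603591 -0.98511687 -5.8239746 ] ((-0.39710426330566406, -1.7637052536010742), (34.1850700378418, 11.949382781982422), 3.757990837097168)
```

View pics/w5.png

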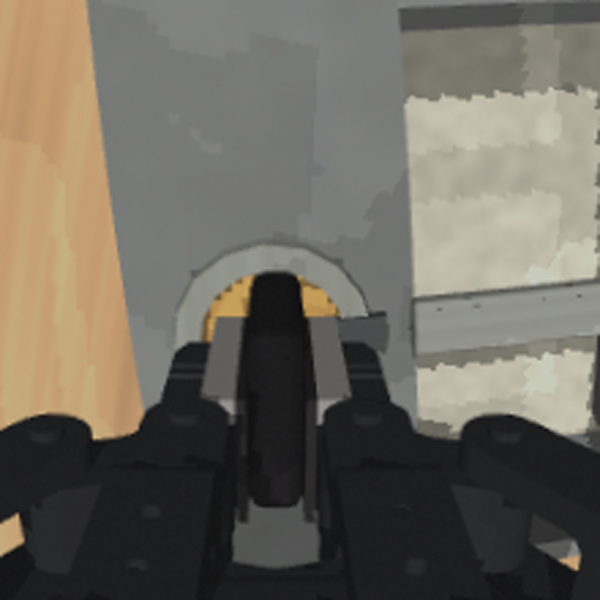

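The view shows the key turned about 95°, and the dark bolt at crop (365,332) has slid out of the bar. I'll add a little margin, hold, and hand in.

send_rows(
  targets=[
    {"travel":[0,0,0],"roll":0.06},
    {"travel":[0,0,0],"roll":0.04},
    {"travel":[0,0,0],"roll":0},
    {"travel":[0,0,0],"roll":0},
    {"travel":[0,0,0],"roll":0},
    {"travel":[0,0,0],"roll":0},
    {"travel":[0,0,0],"roll":0},
    {"travel":[0,0,0],"roll":0},
    {"travel":[0,0,0],"roll":0},
    {"travel":[0,0,0],"roll":0},
  ],
)

```text
clock: 16.15
position: [550.0, 25.0, 83.1]
orientation: [[-0.115, 0.993, 0.003], [0.993, 0.115, -0.001], [-0.001, 0.003, -1.0]]
force: [-0.9, -0.4, 11.7]
finger_gap: 8.7
grip_force: 61.5
```

Run:
```python
from h import *
st=ctrl.read_state(); R=st["orientation"]
print(st["position"],np.degrees(np.arctan2(R[1][0],R[0][0])),st["force"],st["ft_torque"],st["grip_force"],st["joint_vel"].round(2))
print(ctrl.job_done())
```

```text
[549.95619453  24.9800735   83.09353755] 96.62191119246333 [-0.87285733 -0.43985401 11.66365693] [-0.12080535  0.38195629  0.13437812] 61.53553605079651 [-0.02 -0.11 -0.03  0.02  0.01 -0.12]
the job is handed in; nothing more can be done
None
```

The job is handed in (no verdict was returned): the square-headed key is fully home in the right lock, in front of the laser meter's bay, and is held about 100° clockwise; by the stated play the lock itself is at about 1.45 rad, though I could not read it directly.

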